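# Stand the work light to shine on the vise

### The job

The cordless work light has been left down on the bench. Move it up onto the top of the low drawer cabinet so that it lights the job in the vise: standing upright, its whole foot on the cabinet's top, its lens facing straight towards the vise's jaws, and let go of. It is top-heavy: keep it upright all the way, set it down gently, and do not shift the jar, the spray bottle or the wrench.

Things in the scene. Friction and masses are not known exactly. Their poses are not given: they have to be found in the camera images.
- lamp: Cordless LED work light, 293 mm tall, about 0.65 kg (give or take a quarter), loose. Round foot 90 mm across, 10 mm thick; thin stem; heavy head on top, so its centre of mass is about 176 mm up and it tips once it leans some 14 degrees. Origin: centre of the foot's underside. z up along the stem, x the horizontal direction in which it shines, y parallel to the head's width.
- lamp_stem (a point): Point on the stem's axis 135 mm above the foot's underside; axes as lamp. Steel stem 18 mm across, free from 22 to 172 mm up but for a 25 mm wide collar at 88 to 106 mm. Above it a U-bracket holds the head: bottom bar 172 to 176 mm up, 132 mm wide in y, 155 mm over the side knobs.
- lamp_head (a point): Centre of the head, straight above the foot's centre, 235 mm above its underside; axes as lamp. Rigid box fixed in the bracket: 52 mm thick from finned back to lens, 120 mm wide (y), 92 mm high; lens turned 38 degrees (0.66 rad) down, so its thickness runs along (0.79, 0, -0.61) and its height along (0.61, 0, 0.79) in lamp axes. Both broad faces are free to be pinched.
- cabinet: Low grey steel small-parts drawer cabinet, fixed, with a flat top: 180 mm deep (x), 280 mm wide (y), 90 mm high. Origin: centre of its underside; at yaw 0 the small drawers face -x (the robot). A jar stands near its +y end (85 to 105 mm from the middle); the rest of the top is free.
- vise_jaws (a point): Middle of the gap between the jaws, 66 mm up, of a low green drill-press vise bolted to the bench, a small bracket clamped in it (top 79 mm up). Axes of the vise: x along its length, away from its screw handle. It reaches from 147 mm behind (-x, handle) to 53 mm ahead of this point and 61 mm to either side; jaws 100 mm wide (y).
- jar: Pale plastic jar of screws with a dark lid, 60 mm across, 76 mm high, loose, standing on the cabinet. Origin: centre of its underside. To be left alone.
- bottle: White spray bottle with a grey trigger head, 72 mm across, 203 mm high, loose, standing on the bench. Origin: centre of its underside. To be left alone.
- wrench: Steel wrench 170 mm long lying flat on the bench along its x, loose. Origin: centre of its underside. To be left alone.
Mind the look-alikes: they are no part of the job. Leave any pink or purple look-alike of the part that bears vise_jaws alone.

How it is judged:
At the end, for the whole second after the job is handed in: The work light stands at rest and upright (within 3 degrees) on the cabinet's top, its whole foot on it (foot's centre at least 44 mm from every edge of the top), and faces the vise: the line straight ahead of the lamp passes within 60 mm of the middle of the jaws (x of lamp in the frame of cabinet between -0.046 and 0.046 m and y of lamp in the frame of cabinet between -0.096 and 0.096 m and z of lamp in the frame of cabinet between 0.086 and 0.094 m and angle between lamp's own z axis and vertical below 0.05 rad and x of vise_jaws in the frame of lamp above 0.05 m and y of vise_jaws in the frame of lamp between -0.06 and 0.06 m and linear speed of lamp below 0.02 m/s); the robot touches nothing.
It fails at once if the work light tips or is leaned more than 20 degrees (angle between lamp's own z axis and vertical above 0.35 rad).
It fails at once if the work light is dropped or banged down on the cabinet (foot still moving faster than 0.2 m/s when it meets the top) (z of lamp in the frame of cabinet between 0.08 and 0.097 m and x of lamp in the frame of cabinet between -0.12 and 0.12 m and y of lamp in the frame of cabinet between -0.17 and 0.17 m and linear speed of lamp above 0.2 m/s).
It fails at once if the jar, the spray bottle or the wrench is shifted more than 30 mm (distance of any of jar, bottle, wrench from where it was at the start of the episode above 0.03 m).
It fails at once if the jar or the spray bottle is knocked over (angle between any of jar, bottle's own z axis and vertical above 0.35 rad).
It also fails if it takes over 42 s, if anything falls off the work surface, if the arm or the gripper's body presses on something with over 40 N, if the wrist force passes 120 N, or if a joint passes its speed limit or range.

### The arm

A 6-joint arm with a two-finger parallel gripper is mounted at the origin on the work surface. World frame = base frame: x ahead of the robot, y to its left, z up, the work surface at z = 0. Lengths are in m, angles in rad, forces in N, time in s.
With the tool pointing down it reaches from about 0.35 to 0.975 m from the base axis. Payload 4.9 kg.
Tool frame: the origin (TCP) lies at the very end of the fingers, on their centre line; the grasp point (between the pads) lies 19 mm behind it (manip.tcp_to_grasp is the distance from the TCP to the grasp point, in m); z points along the fingers, y is the direction in which the jaws open and shut (so a half turn about z gives the same grasp; the last joint's range is limited). The gripper opens to 85 mm and grips with 20 to 120 N. Pads are 22 mm wide; open, the fingers measure 114 mm over their backs; the gripper's body (76 mm by 85 mm) begins 54 mm behind the grasp point. The pads swing forward as they close: fully open they stand 13 mm farther back than shut.
Start: joints at [-1.347, 0.053, 1.613, -0, 1.476, -0.119], TCP at [0.21, -0.589, 0.231] pointing down, gripper open.
Joint ranges: [-3.01, 3.01], [-1.01, 2.22], [0.06, 2.58], [-1.02, 4.17], [0.09, 2.62], [-3.14, 3.14]. Speed limits (rad/s): [2.57, 2.57, 3.14, 3.14, 3.14, 3.14].

### API

Orientations are given as a unit quaternion [w, x, y, z].
In Python, from plant import sensors, cams, job, finder, manip gives the robot as it stands.
- The arm moves only by the shell command python3 -m pendant 'ROWS'. ROWS is JSON, a list of rows, each an object of numbers: "wx", "wy", "wz": the turn, a rotation vector about the tool's x, y, z in degrees; "dx", "dy", "dz": the shift along the tool's x, y, z in m; "hand": the gripper's target within -1 to 1 (fully open at 1, half-way at 0, shut at -1). A call has 1 to 20 rows; each row is the pose to reach, as a shift and turn from the pose commanded when the call began, along the tool's axes at that moment; what a row does not reach only later rows make up. A row lasts 1/12 s, in which the tool goes at most 41.7 mm and 7.16 degrees, less where a joint would pass 70% of its speed; a pose out of reach is approached as far as the arm can. A call with a gripper value outside its range is refused whole. The fingers move at their own pace and stop on an object; the grip force is fixed at half the most. Time passes only in rows, so rows that repeat a pose let the fingers close. It gives the time, the measured TCP pose, the force and the opening at its end, in the units of the state.
- sensors.state(): the state, without advancing time (a new reading comes with each control period).
- cams.grab_frame(name): name is "side" or "top"; returns (picture, depth): 480x640x3 uint8, red, green, blue; 480x640 float32, m along the optical axis (not along the pixel's ray), 0 where there is no reading.
- cams.calibration(name): a dict with "fov_y" (degrees; the focal length in pixels is half the picture's height over the tangent of half this angle, whatever the lens; pixels are square), "cx", "cy" (the principal point, pixels), "pose" (4x4, takes a point from camera to world coordinates). Camera axes: x right, y down, z forward; pixel columns grow to the right and rows downward; lengths in m; the calibration is good to about 2 mm. A picture is of the moment at which its call begins. calibration takes no time and is no camera call.
- job.job_done(): hands the job in, once; it reports no verdict.
Trained networks look in the newest picture that a camera, given by its name, has taken for a name from the list of things; names that differ only in an ending like _2 or _b are one class to them, and where a whole thing is asked for, a point or a joint stands for the part that bears it (a point fixed in the world has none). Each returns a list of dicts, best first, with "score" (0 to 1); they miss things now and then, are a little off and sometimes report something else, mostly with a low value. They report only what shows in the picture. A call takes as long as a camera call. They do not tell look-alikes from the thing itself.
- finder.look_for(camera, thing): "position" ([x, y, z] in m, in world coordinates, good to about 4 mm: the middle of the surface that is visible of it).
The state is a dict: "time": time; "joint_pos": joint angles; "joint_vel": joint speeds; "joint_efforts": joint torques, N m; "tool_pos": TCP position; "tool_rot": TCP orientation; "contact_force": force on the tool from outside, world axes, zero at the start; "ft_torque": the same for the moment, N m; "gripper_width": opening from 0.0 (shut) to 1.0 (fully open).
Only numpy, scipy, OpenCV 4.12 (cv2) and the standard library are available. Lean on these libraries where they do the work, as an engineer would, in place of code of your own. Each camera call takes 0.05 s, during which the arm holds its last target. There are 200 camera calls.

## Working session

There is one attempt and no reset: what is moved stays moved. The work goes in short steps, Python scripts to look and compute and a shell command to move; the robot and the scene stay as the last step left them, time stands still between calls to the robot, and variables do not carry over. Pictures are saved under pics/ and viewed, about 8 in all and at most 12, crops included, and the job is handed in when it is done.

```bash
mkdir -p pics
cat > h.py <<'E'
import numpy as np, cv2
from plant import sensors, cams, job, finder, manip
def grab(n,f=None):
    p,d=cams.grab_frame(n)
    if f: cv2.imwrite('pics/'+f,p[:,:,::-1])
    return p,d
def K(n):
    c=cams.calibration(n); return 240/np.tan(np.radians(c['fov_y'])/2),c['cx'],c['cy'],np.array(c['pose'])
def cloud(n,d):
    f,cx,cy,T=K(n); v,u=np.mgrid[:480,:640]
    P=np.stack([(u-cx)/f*d,(v-cy)/f*d,d],-1)
    return P@T[:3,:3].T+T[:3,3]
def proj(n,X):
    f,cx,cy,T=K(n); p=T[:3,:3].T@(np.array(X)-T[:3,3]); return (round(f*p[0]/p[2]+cx),round(f*p[1]/p[2]+cy))
E
python3 - <<'E'
from h import *
print(sensors.state()); print(manip.tcp_to_grasp)
for n in ['side','top']:
    p,d=grab(n,n+'0.png'); np.save(n+'0.npy',d)
    print(n,cams.calibration(n)['fov_y'],K(n)[3].round(3).tolist())
    for t in ['lamp','lamp_stem','lamp_head','cabinet','vise_jaws','jar','bottle','wrench']:
        for r in finder.look_for(n,t)[:3]: print(t,round(r['score'],2),np.round(r['position'],3),proj(n,r['position']))
E
```

```text
{'time': 0.0, 'joint_pos': array([-1.34703395e+00,  5.33564881e-02,  1.61429311e+00,  2.23770268e-05,
        1.47600135e+00, -1.19024655e-01]), 'joint_vel': array([ 0.00086983,  0.0014841 ,  0.00019916,  0.00026802, -0.00110437,
        0.00120317]), 'joint_efforts': array([ 1.74127992e-03, -3.93678653e+01, -3.70177746e+01, -3.31151682e-05,
        6.99217970e-03,  1.71772604e-05]), 'tool_pos': array([ 0.20992351, -0.5880303 ,  0.23006378]), 'tool_rot': array([-1.02832037e-03,  9.85347713e-01,  1.70554465e-01, -4.27487733e-05]), 'contact_force': array([ 0.60578419, -0.51327132,  0.3809141 ]), 'ft_torque': array([ 0.03722979,  0.07819722, -0.00305145]), 'gripper_width': 1.0002230539203258}
0.0187
side 46.98673943293867 [[-0.865, -0.324, 0.383, 0.004], [-0.501, 0.578, -0.644, 1.023], [-0.013, -0.749, -0.662, 1.108], [0.0, 0.0, 0.0, 1.0]]
lamp 0.63 [ 0.519 -0.276  0.211] (394, 153)
lamp_stem 0.83 [ 0.518 -0.273  0.208] (394, 154)
lamp_head 0.73 [ 0.517 -0.277  0.206] (395, 154)
cabinet 0.81 [0.589 0.269 0.089] (274, 291)
vise_jaws 0.9 [0.288 0.503 0.057] (334, 427)
vise_jaws 0.88 [ 0.799 -0.218  0.049] (304, 180)
vise_jaws 0.74 [0.376 0.04  0.051] (389, 274)
jar 0.78 [0.63  0.364 0.15 ] (236, 293)
bottle 0.96 [0.355 0.289 0.122] (354, 324)
wrench 0.74 [ 0.621 -0.079  0.007] (331, 232)
wrench 0.48 [0.376 0.039 0.052] (390, 274)
top 49.33663935659699 [[0.013, -0.996, 0.087, 0.4], [-1.0, -0.014, -0.004, 0.104], [0.006, -0.087, -0.996, 1.554], [0.0, 0.0, 0.0, 1.0]]
lamp 0.93 [ 0.519 -0.277  0.248] (472, 242)
lamp_stem 0.59 [ 0.515 -0.279  0.25 ] (473, 244)
lamp_head 0.6 [ 0.523 -0.28   0.251] (473, 241)
cabinet 0.85 [0.606 0.23  0.086] (276, 214)
vise_jaws 0.95 [ 0.806 -0.237  0.054] (438, 150)
vise_jaws 0.88 [0.302 0.477 0.061] (187, 321)
vise_jaws 0.77 [ 0.261 -0.241  0.056] (440, 339)
bottle 0.6 [0.36  0.259 0.154] (261, 302)
wrench 0.82 [ 0.627 -0.087  0.007] (384, 213)
```

View pics/side0.png

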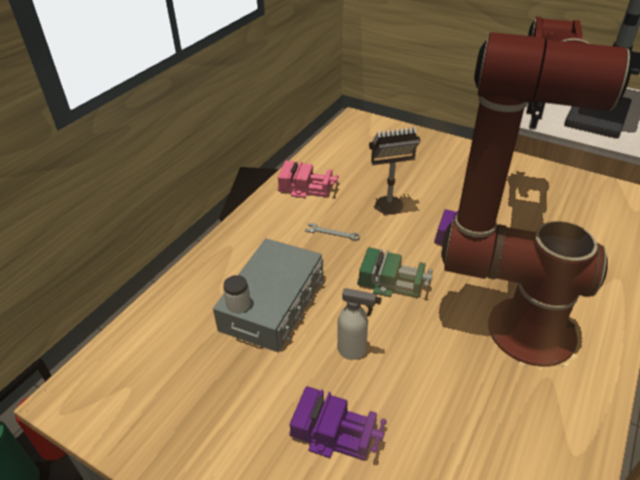

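View pics/top0.png

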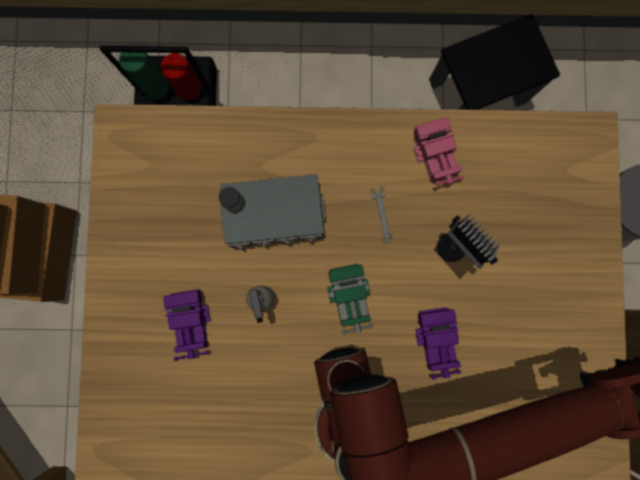

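Look-alikes for the vise: purple (187,321) and (440,339), and pink (438,150), in the top picture. The green one at top (349,295) / side (389,274) is the target. There is only one lamp, at top (470,240). Next I'll measure poses from depth.

Run:
```python
from h import *
C={n:cloud(n,np.load(n+'0.npy')) for n in ['side','top']}
I={n:cv2.imread(f'pics/{n}0.png') for n in C}
def box(c,lo,hi,k=slice(None)): return c[np.all((c>lo)&(c<hi),-1)]
for n in C:
    c=C[n]
    q=box(c,[.45,.02,.08],[.78,.45,.097]); r=cv2.minAreaRect((q[:,:2]*1000).astype(np.float32)); print(n,'cab',len(q),np.round(r[0],1),np.round(r[1],1),r[2],cv2.boxPoints(r).round().tolist(),np.median(q[:,2]))
    q=box(c,[.4,-.4,.004],[.62,-.15,.03]);q=q[np.hypot(q[:,0]-.515,q[:,1]+.277)<.08]
    if len(q)>10:
        cc,rr=cv2.minEnclosingCircle((q[:,:2]*1000).astype(np.float32)); print('foot',len(q),cc,rr)
    q=box(c,[.4,-.4,.05],[.62,-.15,.165]); print('stem',len(q),np.median(q,0),q.std(0))
    q=box(c,[.4,-.4,.17],[.62,-.15,.32]); r=cv2.minAreaRect((q[:,:2]*1000).astype(np.float32)); print('head',len(q),q.mean(0),np.round(r[0],1),np.round(r[1],1),r[2])
    A=q-q.mean(0);w,V=np.linalg.eigh(A.T@A/len(A));print(np.sqrt(w),V.T.round(2))
    b=I[n].astype(int); m=(b[...,1]>b[...,0]+8)&(b[...,1]>b[...,2]+25)
    m&=np.all((c>[.15,-.1,.01])&(c<[.6,.2,.12]),-1)
    q=c[m]; r=cv2.minAreaRect((q[:,:2]*1000).astype(np.float32)); print('vise green',len(q),q.mean(0),np.round(r[0],1),np.round(r[1],1),r[2],cv2.boxPoints(r).round().tolist())
    q=box(c,[.58,.3,.1],[.72,.42,.18]);print('jar',len(q),q.mean(0))
s=cv2.resize(I['side'][115:305,340:470],None,fx=4,fy=3.15) if 0 else np.hstack([cv2.resize(I['side'][110:220,340:440],(400,440)),cv2.resize(I['top'][255:340,310:387],(400,440))])
cv2.imwrite('pics/crop1.png',s)
```

```text
side cab 5015 [617.1 244.6] [182.3 284.6] 6.512690544128418 [[510.0, 376.0], [543.0, 93.0], [724.0, 114.0], [692.0, 396.0]] 0.09134670254417854
foot 543 (515.1436767578125, -277.3503723144531) 79.49563598632812
stem 193 [ 0.52242425 -0.2798396   0.10939499] [0.00532807 0.00473028 0.03250376]
head 1394 [ 0.51848838 -0.2692709   0.23697949] [ 516.  -270.3] [150.1  80.7] 31.577346801757812
[0.01397871 0.03685103 0.03947716] [[-0.61  0.75 -0.28]
 [-0.2   0.2   0.96]
 [ 0.77  0.64  0.03]]
vise green 494 [0.41334544 0.0312596  0.06508273] [381.8  27.6] [152.7 101.5] 6.985606670379639 [[300.0, 69.0], [312.0, -32.0], [464.0, -13.0], [451.0, 87.0]]
jar 814 [0.63001016 0.36242121 0.14722069]
top cab 5474 [620.3 242.3] [181.5 280.6] 6.88740348815918 [[513.0, 371.0], [547.0, 92.0], [727.0, 114.0], [694.0, 393.0]] 0.09096198370052533
foot 723 (513.5891723632812, -276.54437255859375) 78.99508666992188
stem 29 [ 0.52268783 -0.2806926   0.07435561] [0.00485941 0.00348885 0.01929954]
head 1540 [ 0.52358175 -0.27946277  0.25638847] [ 528.2 -287.7] [151.4  95.3] 42.603721618652344
[0.0136541  0.0276038  0.03839314] [[-0.43  0.37 -0.82]
 [ 0.49 -0.67 -0.56]
 [-0.76 -0.64  0.11]]
vise green 970 [0.39197236 0.01910823 0.05996036] [381.3  16. ] [160.5 111.8] 11.966747283935547 [[291.0, 54.0], [314.0, -55.0], [471.0, -22.0], [448.0, 87.0]]
jar 466 [0.63751035 0.34563782 0.15830046]
```

View pics/crop1.png

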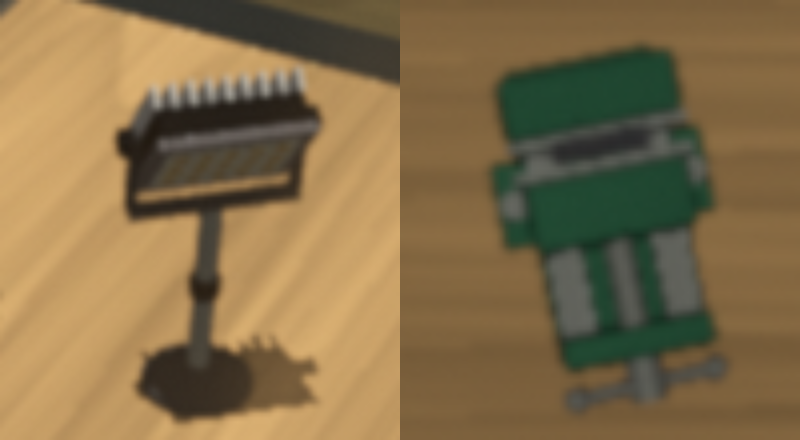

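The left half of the crop shows the lamp with its lens facing the side camera (yaw about 130°). The right half is the green vise: bracket gap at about crop (600,145), handle at the bottom. Next I'll compute jaws, head fit and moves.

```bash
cat >> h.py <<'E'
from scipy.spatial.transform import Rotation as R
def head_R(yaw): # tool rotation pinching the head from the front, lamp yaw in deg
    a=.66; s,c=np.sin(a),np.cos(a)
    z=np.array([-s,0,-c]);x=np.array([0,-1.,0]);y=np.cross(z,x)
    return R.from_euler('z',yaw,degrees=True)*R.from_matrix(np.stack([x,y,z],1))
def cur():
    s=sensors.state(); w,x,y,z=s['tool_rot']; return np.array(s['tool_pos']),R.from_quat([x,y,z,w])
def delta(p,r,p0=None,r0=None):
    if p0 is None: p0,r0=cur()
    print('d',r0.inv().apply(np.array(p)-p0).round(4),'w',np.degrees((r0.inv()*r).as_rotvec()).round(2))
def tcp_head(foot,yaw,back=0.0): # TCP for foot origin
    r=head_R(yaw); z=r.as_matrix()[:,2]
    return np.array(foot)+[0,0,.235]+z*(.004-back),r
E
python3 - <<'E'
from h import *
C={n:cloud(n,np.load(n+'0.npy')) for n in ['side','top']}
print('gap px',C['top'][279:289:2,348].round(3).tolist())
h=np.array([np.sin(.66),0,np.cos(.66)]);t=np.array([np.cos(.66),0,-np.sin(.66)])
for yaw in (126,130,134):
  for n in C:
    c=C[n];q=c[np.all((c>[.4,-.4,.19])&(c<[.62,-.15,.32]),-1)]
    L=R.from_euler('z',yaw,degrees=True).inv().apply(q-[.525,-.2865,.235])
    print(yaw,n,'x/t',np.percentile(L@t,[1,10,50,90,99]).round(3),'y',np.percentile(L[:,1],[1,99]).round(3),'h',np.percentile(L@h,[2,98]).round(3))
print('yaw axis slopes')
for b in (.16,):
    p,r=tcp_head([.525,-.2865,0],130,b); print(p); delta(p,r)
E
```

```text
gap px [[0.427, 0.023, 0.063], [0.421, 0.023, 0.08], [0.415, 0.024, 0.082], [0.41, 0.022, 0.058], [0.404, 0.023, 0.067]]
126 side x/t [-0.028 -0.019  0.013  0.026  0.03 ] y [-0.074  0.066] h [-0.035  0.051]
126 top x/t [-0.034 -0.029 -0.011  0.015  0.023] y [-0.073  0.069] h [-0.039  0.048]
130 side x/t [-0.027 -0.019  0.012  0.025  0.027] y [-0.075  0.066] h [-0.034  0.051]
130 top x/t [-0.031 -0.029 -0.012  0.014  0.021] y [-0.074  0.069] h [-0.039  0.047]
134 side x/t [-0.028 -0.02   0.011  0.025  0.027] y [-0.075  0.066] h [-0.034  0.051]
134 top x/t [-0.032 -0.029 -0.012  0.014  0.021] y [-0.073  0.07 ] h [-0.039  0.047]
yaw axis slopes
[ 0.46351979 -0.21323074  0.35823879]
d [ 0.3649 -0.2684 -0.1269] w [-37.41   6.72 -19.61]
```

```bash
python3 -m pendant '[{"dz":-0.04,"hand":1},{"dz":-0.08,"hand":1},{"dz":-0.12,"hand":1},{"dz":-0.16,"hand":1},{"dz":-0.2,"hand":1},{"dx":0.03,"dy":-0.02,"dz":-0.2,"wx":-4,"wy":0.7,"wz":-2,"hand":1},{"dx":0.06,"dy":-0.04,"dz":-0.2,"wx":-8,"wy":1.4,"wz":-4,"hand":1},{"dx":0.09,"dy":-0.065,"dz":-0.2,"wx":-12,"wy":2.1,"wz":-6,"hand":1},{"dx":0.12,"dy":-0.088,"dz":-0.2,"wx":-16,"wy":2.8,"wz":-8,"hand":1},{"dx":0.15,"dy":-0.11,"dz":-0.2,"wx":-20,"wy":3.5,"wz":-10,"hand":1},{"dx":0.18,"dy":-0.132,"dz":-0.2,"wx":-24,"wy":4.2,"wz":-12,"hand":1},{"dx":0.21,"dy":-0.154,"dz":-0.2,"wx":-28,"wy":5,"wz":-14,"hand":1},{"dx":0.24,"dy":-0.176,"dz":-0.2,"wx":-32,"wy":5.7,"wz":-16,"hand":1},{"dx":0.27,"dy":-0.198,"dz":-0.19,"wx":-36,"wy":6.4,"wz":-18,"hand":1},{"dx":0.3,"dy":-0.22,"dz":-0.18,"wx":-37.4,"wy":6.7,"wz":-19.6,"hand":1},{"dx":0.33,"dy":-0.242,"dz":-0.16,"wx":-37.4,"wy":6.7,"wz":-19.6,"hand":1},{"dx":0.365,"dy":-0.268,"dz":-0.14,"wx":-37.4,"wy":6.7,"wz":-19.6,"hand":1},{"dx":0.365,"dy":-0.268,"dz":-0.127,"wx":-37.4,"wy":6.7,"wz":-19.6,"hand":1},{"dx":0.365,"dy":-0.268,"dz":-0.127,"wx":-37.4,"wy":6.7,"wz":-19.6,"hand":1}]'
python3 - <<'E'
from h import *
print(sensors.state()['joint_pos'].round(2))
for b in (0.10,0): delta(*tcp_head([.525,-.2865,0],131,b))
p,d=grab('side','s1.png');np.save('s1.npy',d)
f=p[60:260,300:560];cv2.imwrite('pics/s1c.png',cv2.resize(f,(780,600))[:,:,::-1])
E
```

```text
[-1.35  0.05  1.61  0.    1.48 -0.12]
d [ 0.3767 -0.2335 -0.0795] w [-37.37   7.05 -20.58]
d [ 0.399  -0.1764 -0.0005] w [-37.37   7.05 -20.58]invalid input
```

View pics/s1c.png

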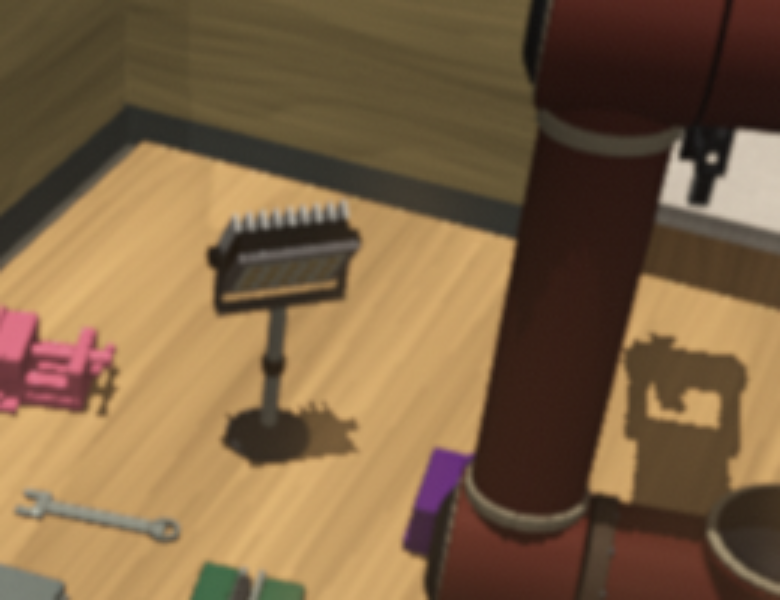

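The move was refused and the arm hasn't moved, as the picture shows (lamp at crop (280,270)). Rows probably need all seven keys, so I'll retry with them.

```bash
python3 -m pendant '[{"dx":0,"dy":0,"dz":-0.04,"wx":0,"wy":0,"wz":0,"hand":1},{"dx":0,"dy":0,"dz":-0.08,"wx":0,"wy":0,"wz":0,"hand":1},{"dx":0,"dy":0,"dz":-0.12,"wx":0,"wy":0,"wz":0,"hand":1},{"dx":0,"dy":0,"dz":-0.16,"wx":0,"wy":0,"wz":0,"hand":1},{"dx":0,"dy":0,"dz":-0.2,"wx":0,"wy":0,"wz":0,"hand":1},{"dx":0.06,"dy":-0.04,"dz":-0.2,"wx":-8,"wy":1.4,"wz":-4,"hand":1},{"dx":0.09,"dy":-0.065,"dz":-0.2,"wx":-12,"wy":2.1,"wz":-6,"hand":1},{"dx":0.12,"dy":-0.088,"dz":-0.2,"wx":-16,"wy":2.8,"wz":-8,"hand":1},{"dx":0.15,"dy":-0.11,"dz":-0.2,"wx":-20,"wy":3.5,"wz":-10,"hand":1},{"dx":0.18,"dy":-0.132,"dz":-0.2,"wx":-24,"wy":4.2,"wz":-12,"hand":1},{"dx":0.21,"dy":-0.154,"dz":-0.2,"wx":-28,"wy":5,"wz":-14,"hand":1},{"dx":0.24,"dy":-0.176,"dz":-0.2,"wx":-32,"wy":5.7,"wz":-16,"hand":1},{"dx":0.27,"dy":-0.198,"dz":-0.19,"wx":-36,"wy":6.4,"wz":-18,"hand":1},{"dx":0.3,"dy":-0.22,"dz":-0.18,"wx":-37.4,"wy":6.7,"wz":-19.6,"hand":1},{"dx":0.33,"dy":-0.242,"dz":-0.16,"wx":-37.4,"wy":6.7,"wz":-19.6,"hand":1},{"dx":0.365,"dy":-0.268,"dz":-0.14,"wx":-37.4,"wy":6.7,"wz":-19.6,"hand":1},{"dx":0.365,"dy":-0.268,"dz":-0.127,"wx":-37.4,"wy":6.7,"wz":-19.6,"hand":1},{"dx":0.365,"dy":-0.268,"dz":-0.127,"wx":-37.4,"wy":6.7,"wz":-19.6,"hand":1},{"dx":0.365,"dy":-0.268,"dz":-0.127,"wx":-37.4,"wy":6.7,"wz":-19.6,"hand":1}]'
python3 - <<'E'
from h import *
print(sensors.state()['joint_pos'].round(2))
for b in (0.10,0): delta(*tcp_head([.525,-.2865,0],131,b))
E
```

```text
time: 2.53
tool_pos: [0.4637, -0.2129, 0.3574]
tool_rot: [0.304, 0.889, 0.324, 0.11]
contact_force: [-0.5, -0.2, 1.0]
gripper_width: 1.001
[-0.43 -0.66  2.07 -0.29  1.14  0.48]
d [-0.0013  0.0008  0.0594] w [-0.1   0.63 -0.68]
d [-0.0002  0.0009  0.1594] w [-0.1   0.63 -0.68]
```

```bash
python3 -m pendant '[{"dx":0,"dy":0.001,"dz":0.02,"wx":0,"wy":0.6,"wz":-0.7,"hand":1},{"dx":0,"dy":0.001,"dz":0.05,"wx":0,"wy":0.6,"wz":-0.7,"hand":1},{"dx":0,"dy":0.001,"dz":0.08,"wx":0,"wy":0.6,"wz":-0.7,"hand":1},{"dx":0,"dy":0.001,"dz":0.095,"wx":0,"wy":0.6,"wz":-0.7,"hand":1},{"dx":0,"dy":0.001,"dz":0.095,"wx":0,"wy":0.6,"wz":-0.7,"hand":1}]'
python3 - <<'E'
from h import *
delta(*tcp_head([.525,-.2865,0],131,0))
o=[]
for n,(u,v,w,h) in dict(side=(330,80,120,130),top=(400,180,120,130)).items():
    p,d=grab(n); np.save(n+'2.npy',d); o.append(cv2.resize(p[v:v+h,u:u+w],(400,433)))
cv2.imwrite('pics/c2.png',np.hstack(o)[:,:,::-1])
E
```

```text
time: 2.95
tool_pos: [0.5001, -0.2614, 0.281]
tool_rot: [0.302, 0.888, 0.329, 0.111]
contact_force: [-0.5, -0.5, -0.4]
gripper_width: 1.001
d [ 0.0026 -0.0001  0.062 ] w [-0.27  0.29 -0.25]
```

View pics/c2.png

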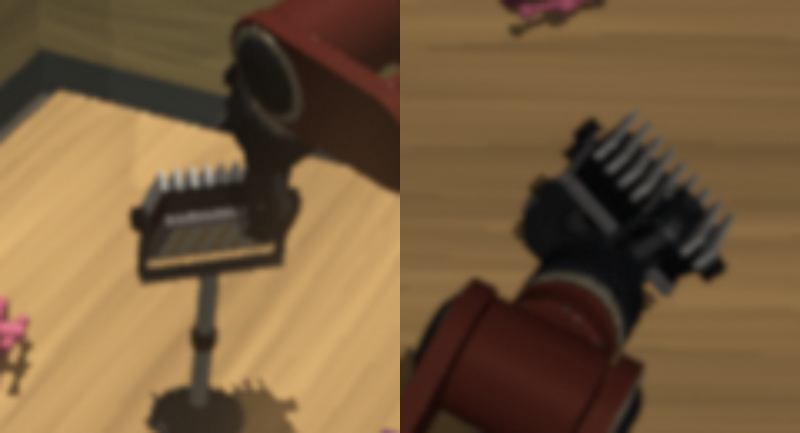

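The side crop shows a finger in front of the head, right of its middle (about crop (262,225) against the head's middle at (210,225)). I'll check that numerically before going on.

Run:
```python
from h import *
p,r=cur()
for n,(u,v,w,h) in dict(side=(330,80,120,130),top=(400,180,120,130)).items():
    f=lambda X:[round((a-b)*3.33) for a,b in zip(proj(n,X),(u,v))]
    print(n,'tcp',f(p),'fingertips',f(p+r.apply([0,.05,-.013])),f(p+r.apply([0,-.05,-.013])),'head',f([.525,-.2865,.235]),'knobs',[f(np.array([.525,-.2865,.235])+R.from_euler('z',131,degrees=True).apply([0,s*.077,0])) for s in(1,-1)])
    c=cloud(n,np.load(n+'2.npy')); L=r.inv().apply(c.reshape(-1,3)-p)
    q=L[np.all((L>[-.1,-.075,-.045])&(L<[.1,.075,-.02]),1)]
    print('gripper slab in tool',len(q),[np.percentile(q[:,i],[2,50,98]).round(3).tolist() for i in range(3)])
```

```text
side tcp [233, 180] fingertips [223, 120] [246, 233] head [213, 210] knobs [[296, 200], [130, 220]]
gripper slab in tool 33 [[0.002, 0.007, 0.01], [-0.059, -0.046, 0.049], [-0.042, -0.028, -0.02]]
top tcp [230, 226] fingertips [280, 193] [176, 270] head [246, 203] knobs [[313, 280], [180, 127]]
gripper slab in tool 5 [[0.007, 0.009, 0.011], [0.048, 0.05, 0.052], [-0.032, -0.029, -0.022]]
```

The offset is just perspective; the positions agree to within mm. Advancing and gripping.

```bash
python3 -m pendant '[{"dx":0.001,"dy":0,"dz":0.015,"wx":0,"wy":0,"wz":0,"hand":1},{"dx":0.002,"dy":0,"dz":0.03,"wx":0,"wy":0,"wz":0,"hand":1},{"dx":0.002,"dy":0,"dz":0.045,"wx":0,"wy":0,"wz":0,"hand":1},{"dx":0.002,"dy":0,"dz":0.055,"wx":0,"wy":0,"wz":0,"hand":1},{"dx":0.002,"dy":0,"dz":0.06,"wx":0,"wy":0,"wz":0,"hand":1},{"dx":0.002,"dy":0,"dz":0.06,"wx":0,"wy":0,"wz":0,"hand":1}]'
python3 - <<'E'
from h import *
p,r=cur(); delta(*tcp_head([.525,-.2865,0],131,0)); print(p,sensors.state()['contact_force'])
for n in ['side','top']:
    P,d=grab(n); c=cloud(n,d); L=r.inv().apply(c.reshape(-1,3)-p)
    q=L[np.all((L>[-.075,-.035,-.05])&(L<[-.03,.035,.05]),1)]; q2=L[np.all((L>[.03,-.035,-.05])&(L<[.075,.035,.05]),1)]
    for k in (q,q2): print(n,len(k),'y',np.percentile(k[:,1],[2,10,50,90,98]).round(3),'z',np.percentile(k[:,2],[1,99]).round(3))
E
```

```text
time: 3.55
tool_pos: [0.5273, -0.2858, 0.2369]
tool_rot: [0.304, 0.887, 0.33, 0.113]
contact_force: [-0.4, -0.7, -0.3]
gripper_width: 1.004
d [-0.0022 -0.0019  0.005 ] w [ 0.    0.06 -0.13]
[ 0.52725844 -0.28575399  0.23691555] [-0.36526113 -0.67659812 -0.29893046]
side 128 y [-0.032 -0.027 -0.022 -0.003  0.006] z [-0.049  0.046]
side 391 y [-0.033 -0.027 -0.011  0.015  0.022] z [-0.049  0.049]
top 331 y [-0.018 -0.01   0.012  0.028  0.029] z [-0.045  0.044]
top 405 y [-0.023 -0.018  0.005  0.025  0.028] z [-0.046  0.044]
```

```bash
python3 -m pendant '[{"dx":0,"dy":0,"dz":0.004,"wx":0,"wy":0,"wz":0,"hand":0.5},{"dx":0,"dy":0,"dz":0.004,"wx":0,"wy":0,"wz":0,"hand":0.3},{"dx":0,"dy":0,"dz":0.004,"wx":0,"wy":0,"wz":0,"hand":0.2},{"dx":0,"dy":0,"dz":0.004,"wx":0,"wy":0,"wz":0,"hand":0},{"dx":0,"dy":0,"dz":0.004,"wx":0,"wy":0,"wz":0,"hand":-0.5},{"dx":0,"dy":0,"dz":0.004,"wx":0,"wy":0,"wz":0,"hand":-1},{"dx":0,"dy":0,"dz":0.004,"wx":0,"wy":0,"wz":0,"hand":-1},{"dx":0,"dy":0,"dz":0.004,"wx":0,"wy":0,"wz":0,"hand":-1},{"dx":0,"dy":0,"dz":0.004,"wx":0,"wy":0,"wz":0,"hand":-1},{"dx":0,"dy":0,"dz":0.004,"wx":0,"wy":0,"wz":0,"hand":-1}]'
python3 - <<'E'
from h import *
p,r=cur(); print(p,r.as_matrix()[:,2], 'up 0.03 in tool',r.inv().apply([0,0,.03]).round(4),'up .2',r.inv().apply([0,0,.2]).round(4))
E
```

```text
time: 4.48
tool_pos: [0.5291, -0.287, 0.2339]
tool_rot: [0.304, 0.886, 0.33, 0.114]
contact_force: [-1.9, 3.6, 5.1]
gripper_width: 0.601
[ 0.52912529 -0.28704239  0.23385782] [ 0.40237542 -0.46301834 -0.78975188] up 0.03 in tool [ 0.      0.0184 -0.0237] up .2 [ 0.0002  0.1227 -0.158 ]
```

```bash
python3 -m pendant '[{"dx":0,"dy":0.002,"dz":-0.0026,"wx":0,"wy":0,"wz":0,"hand":-1},{"dx":0,"dy":0.005,"dz":-0.0064,"wx":0,"wy":0,"wz":0,"hand":-1},{"dx":0,"dy":0.009,"dz":-0.0116,"wx":0,"wy":0,"wz":0,"hand":-1},{"dx":0,"dy":0.014,"dz":-0.018,"wx":0,"wy":0,"wz":0,"hand":-1},{"dx":0,"dy":0.0184,"dz":-0.0237,"wx":0,"wy":0,"wz":0,"hand":-1},{"dx":0,"dy":0.0184,"dz":-0.0237,"wx":0,"wy":0,"wz":0,"hand":-1},{"dx":0,"dy":0.0184,"dz":-0.0237,"wx":0,"wy":0,"wz":0,"hand":-1},{"dx":0,"dy":0.0184,"dz":-0.0237,"wx":0,"wy":0,"wz":0,"hand":-1}]'
python3 - <<'E'
from h import *
p,r=cur()
pr,rr=tcp_head([0,0,0],131,-.004)
P,d=grab('side','s3.png'); c=cloud('side',d)
q=c[np.all((c>[.4,-.4,.04])&(c<[.62,-.15,.19]),-1)]; q=q[np.hypot(q[:,0]-.525,q[:,1]+.28)<.04]
A=q-q.mean(0);print(len(q),q.mean(0).round(3),np.linalg.svd(A,full_matrices=False)[2][0].round(3))
cv2.imwrite('pics/s3c.png',cv2.resize(P[80:230,320:470],(600,600))[:,:,::-1])
E
```

```text
time: 5.15
tool_pos: [0.5287, -0.287, 0.2631]
tool_rot: [0.303, 0.887, 0.33, 0.113]
contact_force: [-0.2, 0.2, -6.7]
gripper_width: 0.6
460 [ 0.523 -0.278  0.084] [-0.004  0.044 -0.999]
```

View pics/s3c.png

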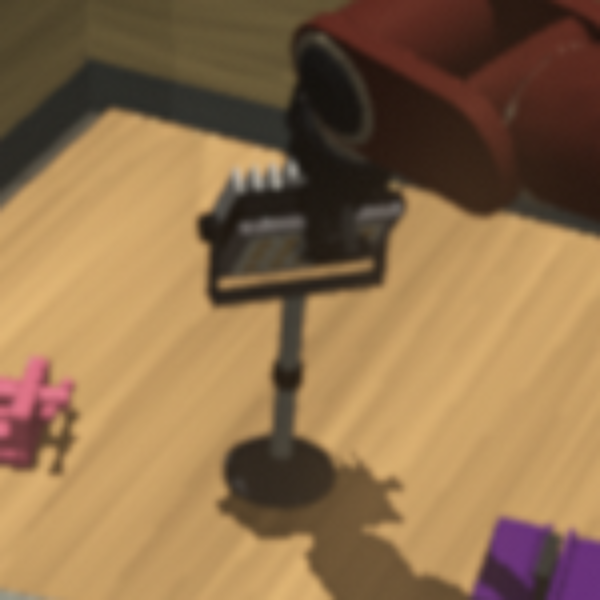

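The lamp hangs free: foot off the bench at (280,470) in the crop, stem vertical, load 6.7 N. Now I'll plan the carry.

```bash
cat >> h.py <<'E'
OFF=np.array([.5291-.525,-.2870+.2865,.2339]) # tcp rel. foot at lamp yaw 131.0
def tool_for(foot,yaw):
    return np.array(foot)+R.from_euler('z',yaw-131,degrees=True).apply(OFF), yaw
def rows(foots,yaws,p0,r0,yaw0):
    for f,y in zip(foots,yaws):
        p,_=tool_for(f,y); d=r0.inv().apply(p-p0); w=r0.inv().apply([0,0,y-yaw0]); print(d.round(3),w.round(1))
E
python3 - <<'E'
from h import *
p,r=cur(); z=r.as_matrix()[:,2]; y0=np.degrees(np.arctan2(-z[1],-z[0]))%360; print(y0)
F0=np.array([.525,-.2865]);F1=np.array([.622,.228])
fo=[[*F0,h] for h in (.045,.07,.10,.13)]+[[*(F0+(F1-F0)*k/32),min(.17,.13+.01*k)] for k in range(1,17)]
ya=[y0]*4+[y0+(225-y0)*k/32 for k in range(1,17)]
rows(fo,ya,p,r,y0)
E
```

```text
130.9198744675283
[ 0.     0.01  -0.013] [0. 0. 0.]
[ 0.     0.026 -0.032] [0. 0. 0.]
[ 0.     0.044 -0.056] [0. 0. 0.]
[ 0.     0.062 -0.08 ] [0. 0. 0.]
[ 0.013  0.06  -0.094] [ 0.   1.8 -2.3]
[ 0.026  0.058 -0.108] [ 0.   3.6 -4.7]
[ 0.039  0.056 -0.123] [ 0.   5.4 -7. ]
[ 0.052  0.054 -0.137] [ 0.   7.2 -9.3]
[ 0.065  0.046 -0.143] [  0.    9.  -11.6]
[ 0.078  0.038 -0.149] [  0.   10.8 -14. ]
[ 0.091  0.03  -0.156] [  0.   12.6 -16.3]
[ 0.104  0.021 -0.162] [  0.   14.4 -18.6]
[ 0.117  0.013 -0.168] [  0.   16.2 -20.9]
[ 0.13   0.005 -0.175] [  0.   18.  -23.3]
[ 0.143 -0.003 -0.181] [  0.   19.8 -25.6]
[ 0.155 -0.011 -0.187] [  0.   21.6 -27.9]
[ 0.168 -0.02  -0.194] [  0.   23.4 -30.2]
[ 0.181 -0.028 -0.2  ] [  0.   25.2 -32.6]
[ 0.194 -0.036 -0.206] [  0.   27.  -34.9]
[ 0.207 -0.044 -0.213] [  0.   28.8 -37.2]
```

```bash
python3 -m pendant '[{"dx":0,"dy":0.01,"dz":-0.013,"wx":0,"wy":0,"wz":0,"hand":-1},{"dx":0,"dy":0.026,"dz":-0.032,"wx":0,"wy":0,"wz":0,"hand":-1},{"dx":0,"dy":0.044,"dz":-0.056,"wx":0,"wy":0,"wz":0,"hand":-1},{"dx":0,"dy":0.06,"dz":-0.078,"wx":0,"wy":0,"wz":0,"hand":-1},{"dx":0.008,"dy":0.062,"dz":-0.09,"wx":0,"wy":1.1,"wz":-1.4,"hand":-1},{"dx":0.026,"dy":0.058,"dz":-0.108,"wx":0,"wy":3.6,"wz":-4.7,"hand":-1},{"dx":0.039,"dy":0.056,"dz":-0.123,"wx":0,"wy":5.4,"wz":-7,"hand":-1},{"dx":0.052,"dy":0.054,"dz":-0.137,"wx":0,"wy":7.2,"wz":-9.3,"hand":-1},{"dx":0.065,"dy":0.046,"dz":-0.143,"wx":0,"wy":9,"wz":-11.6,"hand":-1},{"dx":0.078,"dy":0.038,"dz":-0.149,"wx":0,"wy":10.8,"wz":-14,"hand":-1},{"dx":0.091,"dy":0.03,"dz":-0.156,"wx":0,"wy":12.6,"wz":-16.3,"hand":-1},{"dx":0.104,"dy":0.021,"dz":-0.162,"wx":0,"wy":14.4,"wz":-18.6,"hand":-1},{"dx":0.117,"dy":0.013,"dz":-0.168,"wx":0,"wy":16.2,"wz":-20.9,"hand":-1},{"dx":0.13,"dy":0.005,"dz":-0.175,"wx":0,"wy":18,"wz":-23.3,"hand":-1},{"dx":0.143,"dy":-0.003,"dz":-0.181,"wx":0,"wy":19.8,"wz":-25.6,"hand":-1},{"dx":0.155,"dy":-0.011,"dz":-0.187,"wx":0,"wy":21.6,"wz":-27.9,"hand":-1},{"dx":0.168,"dy":-0.02,"dz":-0.194,"wx":0,"wy":23.4,"wz":-30.2,"hand":-1},{"dx":0.181,"dy":-0.028,"dz":-0.2,"wx":0,"wy":25.2,"wz":-32.6,"hand":-1},{"dx":0.194,"dy":-0.036,"dz":-0.206,"wx":0,"wy":27,"wz":-34.9,"hand":-1},{"dx":0.2,"dy":-0.04,"dz":-0.21,"wx":0,"wy":27.9,"wz":-36,"hand":-1}]'
python3 - <<'E'
from h import *
p,r=cur(); z=r.as_matrix()[:,2]; y0=np.degrees(np.arctan2(-z[1],-z[0]))%360; print(y0,z.round(3),sensors.state()['joint_pos'].round(2))
f0=p-R.from_euler('z',y0-131,degrees=True).apply(OFF);print(f0)
F1=np.array([.622,.228,.17])
s=[.03,.09]+list(np.linspace(.15,.9,12))+[.95,.98,1]
rows([f0+(F1-f0)*k for k in s],[y0+(225-y0)*k for k in s],p,r,y0)
E
```

```text
time: 6.87
tool_pos: [0.5748, -0.034, 0.4036]
tool_rot: [0.235, 0.689, 0.649, 0.222]
contact_force: [0.5, 0.1, -5.7]
gripper_width: 0.604
176.5993174798507 [ 0.61  -0.036 -0.791] [-0.24 -0.54  1.92  0.12  1.11 -0.2 ]
[ 0.57157722 -0.03655855  0.16969266]
[0.008 0.001 0.001] [-0.   0.9 -1.1]
[0.024 0.002 0.002] [-0.   2.7 -3.4]
[0.04  0.004 0.003] [-0.   4.4 -5.7]
[0.059 0.006 0.004] [-0.   6.5 -8.4]
[0.077 0.007 0.006] [ -0.    8.5 -11. ]
[0.095 0.009 0.007] [ -0.   10.5 -13.6]
[0.114 0.011 0.008] [ -0.   12.5 -16.2]
[0.132 0.012 0.009] [ -0.   14.5 -18.8]
[0.15  0.014 0.011] [ -0.   16.5 -21.4]
[0.169 0.016 0.012] [ -0.   18.6 -24. ]
[0.187 0.018 0.013] [ -0.   20.6 -26.6]
[0.205 0.019 0.015] [ -0.   22.6 -29.2]
[0.223 0.021 0.016] [ -0.   24.6 -31.9]
[0.242 0.023 0.017] [ -0.   26.6 -34.5]
[0.255 0.024 0.018] [ -0.   28.1 -36.4]
[0.263 0.025 0.019] [ -0.   29.  -37.5]
[0.268 0.025 0.019] [ -0.   29.6 -38.3]
```

```bash
python3 -m pendant '[{"dx":0.008,"dy":0.001,"dz":0.001,"wx":0,"wy":0.9,"wz":-1.1,"hand":-1},{"dx":0.024,"dy":0.002,"dz":0.002,"wx":0,"wy":2.7,"wz":-3.4,"hand":-1},{"dx":0.04,"dy":0.004,"dz":0.003,"wx":0,"wy":4.4,"wz":-5.7,"hand":-1},{"dx":0.059,"dy":0.006,"dz":0.004,"wx":0,"wy":6.5,"wz":-8.4,"hand":-1},{"dx":0.077,"dy":0.007,"dz":0.006,"wx":0,"wy":8.5,"wz":-11,"hand":-1},{"dx":0.095,"dy":0.009,"dz":0.007,"wx":0,"wy":10.5,"wz":-13.6,"hand":-1},{"dx":0.114,"dy":0.011,"dz":0.008,"wx":0,"wy":12.5,"wz":-16.2,"hand":-1},{"dx":0.132,"dy":0.012,"dz":0.009,"wx":0,"wy":14.5,"wz":-18.8,"hand":-1},{"dx":0.15,"dy":0.014,"dz":0.011,"wx":0,"wy":16.5,"wz":-21.4,"hand":-1},{"dx":0.169,"dy":0.016,"dz":0.012,"wx":0,"wy":18.6,"wz":-24,"hand":-1},{"dx":0.187,"dy":0.018,"dz":0.013,"wx":0,"wy":20.6,"wz":-26.6,"hand":-1},{"dx":0.205,"dy":0.019,"dz":0.015,"wx":0,"wy":22.6,"wz":-29.2,"hand":-1},{"dx":0.223,"dy":0.021,"dz":0.016,"wx":0,"wy":24.6,"wz":-31.9,"hand":-1},{"dx":0.242,"dy":0.023,"dz":0.017,"wx":0,"wy":26.6,"wz":-34.5,"hand":-1},{"dx":0.255,"dy":0.024,"dz":0.018,"wx":0,"wy":28.1,"wz":-36.4,"hand":-1},{"dx":0.263,"dy":0.025,"dz":0.019,"wx":0,"wy":29,"wz":-37.5,"hand":-1},{"dx":0.268,"dy":0.025,"dz":0.019,"wx":0,"wy":29.6,"wz":-38.3,"hand":-1},{"dx":0.268,"dy":0.025,"dz":0.019,"wx":0,"wy":29.6,"wz":-38.3,"hand":-1},{"dx":0.268,"dy":0.025,"dz":0.019,"wx":0,"wy":29.6,"wz":-38.3,"hand":-1}]'
python3 - <<'E'
from h import *
p,r=cur(); z=r.as_matrix()[:,2]; y0=np.degrees(np.arctan2(-z[1],-z[0]))%360; print(y0,z.round(3))
f0=p-R.from_euler('z',y0-131,degrees=True).apply(OFF);print(f0)
P,d=grab('side','s4.png'); c=cloud('side',d)
q=c[np.all((c>[.5,.1,.2])&(c<[.75,.32,.33]),-1)]; q=q[np.hypot(q[:,0]-.62,q[:,1]-.228)<.03]
print(len(q),q.mean(0).round(3),np.linalg.svd(q-q.mean(0),full_matrices=False)[2][0].round(3))
for h in (.1,.092,.088): rows([[.622,.228,h]],[225],p,r,y0)
cv2.imwrite('pics/s4c.png',cv2.resize(P[140:380,180:440],(650,600))[:,:,::-1])
E
```

```text
time: 8.45
tool_pos: [0.623, 0.23, 0.4049]
tool_rot: [0.125, 0.363, 0.874, 0.298]
contact_force: [-0.1, -0.3, -5.2]
gripper_width: 0.599
224.64419428731304 [ 0.435  0.43  -0.791]
[0.62280847 0.22584506 0.17097428]
274 [0.619 0.233 0.256] [-0.018 -0.024 -1.   ]
[ 0.002 -0.043  0.057] [-0.   0.2 -0.3]
[ 0.002 -0.048  0.063] [-0.   0.2 -0.3]
[ 0.002 -0.05   0.066] [-0.   0.2 -0.3]
```

View pics/s4c.png

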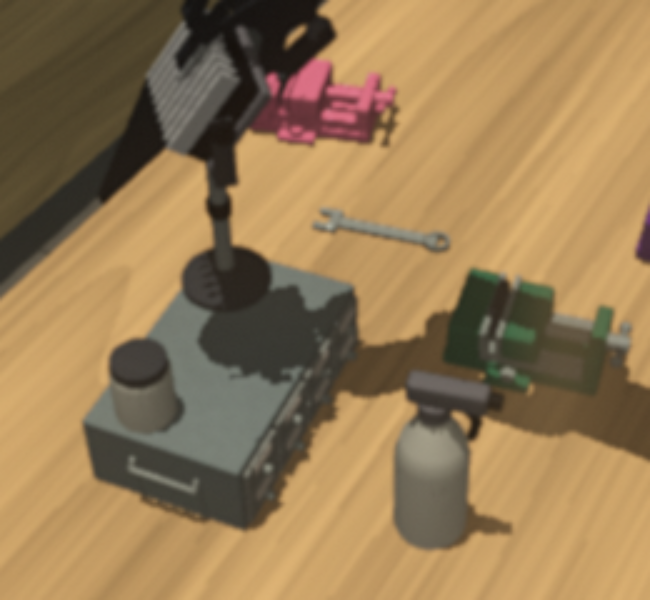

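The lamp hangs upright above the cabinet (foot at crop (225,278)), clear of the jar (145,385), facing the green vise (530,330). Lowering gently.

```bash
python3 -m pendant '[{"dx":0,"dy":-0.006,"dz":0.008,"wx":0,"wy":0,"wz":0,"hand":-1},{"dx":0.001,"dy":-0.014,"dz":0.018,"wx":0,"wy":0,"wz":0,"hand":-1},{"dx":0.001,"dy":-0.022,"dz":0.028,"wx":0,"wy":0,"wz":0,"hand":-1},{"dx":0.002,"dy":-0.028,"dz":0.037,"wx":0,"wy":0,"wz":0,"hand":-1},{"dx":0.002,"dy":-0.033,"dz":0.043,"wx":0,"wy":0,"wz":0,"hand":-1},{"dx":0.002,"dy":-0.036,"dz":0.047,"wx":0,"wy":0,"wz":0,"hand":-1},{"dx":0.002,"dy":-0.038,"dz":0.05,"wx":0,"wy":0,"wz":0,"hand":-1},{"dx":0.002,"dy":-0.04,"dz":0.052,"wx":0,"wy":0,"wz":0,"hand":-1},{"dx":0.002,"dy":-0.042,"dz":0.0545,"wx":0,"wy":0,"wz":0,"hand":-1},{"dx":0.002,"dy":-0.0435,"dz":0.0565,"wx":0,"wy":0,"wz":0,"hand":-1},{"dx":0.002,"dy":-0.0435,"dz":0.0565,"wx":0,"wy":0,"wz":0,"hand":-1},{"dx":0.002,"dy":-0.0435,"dz":0.0565,"wx":0,"wy":0,"wz":0,"hand":-1}]'
python3 -c "
from h import *
p,r=cur(); print(p[2]-OFF[2], r.inv().apply([0,0,-.001]).round(5))"
```

```text
time: 9.5
tool_pos: [0.6218, 0.232, 0.3341]
tool_rot: [0.125, 0.363, 0.874, 0.299]
contact_force: [-0.4, -0.4, -5.2]
gripper_width: 0.602
0.10019527944902057 [ 0.      -0.00061  0.00079]
```

Foot is estimated 10 mm above the top. Creeping down 1 mm per row.

```bash
python3 -m pendant '[{"dx":0,"dy":-0.0006,"dz":0.0008,"wx":0,"wy":0,"wz":0,"hand":-1},{"dx":0,"dy":-0.0012,"dz":0.0016,"wx":0,"wy":0,"wz":0,"hand":-1},{"dx":0,"dy":-0.0018,"dz":0.0024,"wx":0,"wy":0,"wz":0,"hand":-1},{"dx":0,"dy":-0.0024,"dz":0.0032,"wx":0,"wy":0,"wz":0,"hand":-1},{"dx":0,"dy":-0.003,"dz":0.004,"wx":0,"wy":0,"wz":0,"hand":-1},{"dx":0,"dy":-0.0037,"dz":0.0047,"wx":0,"wy":0,"wz":0,"hand":-1},{"dx":0,"dy":-0.0043,"dz":0.0055,"wx":0,"wy":0,"wz":0,"hand":-1},{"dx":0,"dy":-0.0043,"dz":0.0055,"wx":0,"wy":0,"wz":0,"hand":-1},{"dx":0,"dy":-0.0043,"dz":0.0055,"wx":0,"wy":0,"wz":0,"hand":-1}]'
python3 -c "
from h import *
p,r=cur(); print(p[2]-OFF[2])"
```

```text
time: 10.25
tool_pos: [0.6217, 0.232, 0.3268]
tool_rot: [0.125, 0.363, 0.874, 0.299]
contact_force: [0.7, -0.7, -5.4]
gripper_width: 0.605
0.0928506860770526
```

```bash
python3 -m pendant '[{"dx":0,"dy":-0.0006,"dz":0.0008,"wx":0,"wy":0,"wz":0,"hand":-1},{"dx":0,"dy":-0.0012,"dz":0.0016,"wx":0,"wy":0,"wz":0,"hand":-1},{"dx":0,"dy":-0.0012,"dz":0.0016,"wx":0,"wy":0,"wz":0,"hand":-1},{"dx":0,"dy":-0.0012,"dz":0.0016,"wx":0,"wy":0,"wz":0,"hand":-1}]'
```

```text
time: 10.58
tool_pos: [0.6217, 0.232, 0.3247]
tool_rot: [0.125, 0.363, 0.874, 0.299]
contact_force: [1.3, 0.8, -6.6]
gripper_width: 0.603
```

```bash
python3 -m pendant '[{"dx":0,"dy":-0.0006,"dz":0.0008,"wx":0,"wy":0,"wz":0,"hand":-1},{"dx":0,"dy":-0.0006,"dz":0.0008,"wx":0,"wy":0,"wz":0,"hand":-1},{"dx":0,"dy":-0.0006,"dz":0.0008,"wx":0,"wy":0,"wz":0,"hand":-1}]'
```

```text
time: 10.83
tool_pos: [0.6218, 0.232, 0.3239]
tool_rot: [0.125, 0.363, 0.874, 0.299]
contact_force: [0.1, -0.1, -5.1]
gripper_width: 0.602
```

```bash
python3 -m pendant '[{"dx":0,"dy":-0.0006,"dz":0.0008,"wx":0,"wy":0,"wz":0,"hand":-1},{"dx":0,"dy":-0.0006,"dz":0.0008,"wx":0,"wy":0,"wz":0,"hand":-1},{"dx":0,"dy":-0.0006,"dz":0.0008,"wx":0,"wy":0,"wz":0,"hand":-1}]'
```

```text
time: 11.08
tool_pos: [0.6221, 0.232, 0.3239]
tool_rot: [0.126, 0.363, 0.874, 0.299]
contact_force: [-0.9, -0.4, -1.6]
gripper_width: 0.604
```

Contact: the load is passing to the cabinet. One small press, then I open the fingers.

```bash
python3 -m pendant '[{"dx":0,"dy":-0.0004,"dz":0.0005,"wx":0,"wy":0,"wz":0,"hand":-1},{"dx":0,"dy":-0.0004,"dz":0.0005,"wx":0,"wy":0,"wz":0,"hand":-1},{"dx":0,"dy":-0.0004,"dz":0.0005,"wx":0,"wy":0,"wz":0,"hand":-1}]'
python3 -m pendant '[{"dx":0,"dy":0,"dz":0,"wx":0,"wy":0,"wz":0,"hand":0.2},{"dx":0,"dy":0,"dz":0,"wx":0,"wy":0,"wz":0,"hand":0.23},{"dx":0,"dy":0,"dz":0,"wx":0,"wy":0,"wz":0,"hand":0.26},{"dx":0,"dy":0,"dz":0,"wx":0,"wy":0,"wz":0,"hand":0.3},{"dx":0,"dy":0,"dz":0,"wx":0,"wy":0,"wz":0,"hand":0.35},{"dx":0,"dy":0,"dz":0,"wx":0,"wy":0,"wz":0,"hand":0.4},{"dx":0,"dy":0,"dz":0,"wx":0,"wy":0,"wz":0,"hand":0.4},{"dx":0,"dy":0,"dz":0,"wx":0,"wy":0,"wz":0,"hand":0.4}]'
python3 - <<'E'
from h import *
p,r=cur()
for n in ['side','top']:
    P,d=grab(n); c=cloud(n,d); L=r.inv().apply(c.reshape(-1,3)-p)
    for lo,hi in ((-.075,-.03),(.03,.075)):
        k=L[np.all((L>[lo,-.04,-.05])&(L<[hi,.04,.05]),1)]
        if len(k)>5: print(n,len(k),'y',np.percentile(k[:,1],[2,10,50,90,98]).round(3))
E
```

```text
time: 11.33
tool_pos: [0.6222, 0.232, 0.3239]
tool_rot: [0.126, 0.363, 0.874, 0.299]
contact_force: [-3.0, -2.3, 2.4]
gripper_width: 0.605
time: 12.0
tool_pos: [0.6218, 0.2321, 0.3222]
tool_rot: [0.125, 0.363, 0.874, 0.299]
contact_force: [0.2, -0.2, -0.0]
gripper_width: 0.702
side 138 y [-0.016  0.022  0.026  0.029  0.03 ]
side 1011 y [-0.033 -0.022  0.005  0.025  0.028]
top 465 y [-0.021 -0.013  0.012  0.028  0.03 ]
top 360 y [-0.03  -0.015  0.009  0.027  0.028]
```

Force is zero and the head is standing centred between the fingers. Open fully and retreat along the tool axis.

```bash
python3 -m pendant '[{"dx":0,"dy":0,"dz":0,"wx":0,"wy":0,"wz":0,"hand":0.6},{"dx":0,"dy":0,"dz":0,"wx":0,"wy":0,"wz":0,"hand":0.8},{"dx":0,"dy":0,"dz":0,"wx":0,"wy":0,"wz":0,"hand":1},{"dx":0,"dy":0,"dz":0,"wx":0,"wy":0,"wz":0,"hand":1},{"dx":0,"dy":0,"dz":0,"wx":0,"wy":0,"wz":0,"hand":1},{"dx":0,"dy":0.001,"dz":-0.01,"wx":0,"wy":0,"wz":0,"hand":1},{"dx":0,"dy":0.001,"dz":-0.025,"wx":0,"wy":0,"wz":0,"hand":1},{"dx":0,"dy":0.001,"dz":-0.045,"wx":0,"wy":0,"wz":0,"hand":1},{"dx":0,"dy":0.001,"dz":-0.07,"wx":0,"wy":0,"wz":0,"hand":1},{"dx":0,"dy":0.001,"dz":-0.1,"wx":0,"wy":0,"wz":0,"hand":1},{"dx":0,"dy":0.001,"dz":-0.13,"wx":0,"wy":0,"wz":0,"hand":1},{"dx":0,"dy":0.001,"dz":-0.17,"wx":0,"wy":0,"wz":0,"hand":1},{"dx":0,"dy":0.001,"dz":-0.2,"wx":0,"wy":0,"wz":0,"hand":1},{"dx":0,"dy":0.001,"dz":-0.2,"wx":0,"wy":0,"wz":0,"hand":1},{"dx":0,"dy":0.001,"dz":-0.2,"wx":0,"wy":0,"wz":0,"hand":1}]'
python3 - <<'E'
from h import *
for n in ['side','top']:
    P,d=grab(n,n+'5.png'); c=cloud(n,d)
    q=c[np.all((c>[.5,.1,.12])&(c<[.75,.32,.25]),-1)]; q=q[np.hypot(q[:,0]-.62,q[:,1]-.228)<.03]
    print(n,'stem',len(q),q.mean(0).round(3),np.linalg.svd(q-q.mean(0),full_matrices=False)[2][0].round(3))
    q=c[np.all((c>[.52,.1,.275])&(c<[.73,.35,.40]),-1)]; 
    for yaw in (221,225,229):
        L=R.from_euler('z',yaw,degrees=True).inv().apply(q-[.622,.228,.325]); L=L[abs(L[:,1])<.08]
        t=L@[np.cos(.66),0,-np.sin(.66)]; h=L@[np.sin(.66),0,np.cos(.66)]
        m=(t>-.035)&(t<-.015) if n=='top' else (t>.01)&(t<.035)
        print(yaw,len(L),'t',np.percentile(t,[1,50,99]).round(3),'y',np.percentile(L[:,1],[1,99]).round(3),'h',np.percentile(h,[2,98]).round(3))
    c0=cloud(n,np.load(n+'0.npy'))
    for k,lo,hi in (('jar',[.58,.3,.11],[.72,.42,.18]),('bottle',[.3,.2,.05],[.42,.34,.22]),('wrench',[.52,-.14,.004],[.72,-.02,.012])):
        f=lambda c:c[np.all((c>lo)&(c<hi),-1)].mean(0).round(3)
        print(k,f(c0),f(c))
a=cv2.imread('pics/side5.png')[140:380,180:440];b=cv2.imread('pics/top5.png')[140:380,180:440]
cv2.imwrite('pics/c5.png',np.hstack([cv2.resize(i,(400,369)) for i in (a,b)]))
E
```

```text
time: 13.35
tool_pos: [0.5351, 0.1456, 0.4847]
tool_rot: [0.128, 0.363, 0.873, 0.299]
contact_force: [0.6, 0.3, -0.7]
gripper_width: 0.999
side stem 232 [0.618 0.235 0.174] [-0.019 -0.016 -1.   ]
221 2055 t [-0.032 -0.016  0.03 ] y [-0.077  0.054] h [-0.039  0.047]
225 2055 t [-0.029 -0.018  0.026] y [-0.077  0.054] h [-0.04   0.047]
229 2055 t [-0.031 -0.019  0.023] y [-0.077  0.055] h [-0.041  0.047]
jar [0.631 0.362 0.151] [0.63  0.362 0.151]
bottle [0.355 0.285 0.139] [0.355 0.285 0.139]
wrench [ 0.62  -0.08   0.007] [ 0.62  -0.077  0.007]<stdin>:5: RuntimeWarning: Mean of empty slice.
  ret = um.true_divide(
Traceback (most recent call last):
IndexError: index 0 is out of bounds for axis 0 with size 0
```

Run:
```python
import cv2,numpy as np
a=cv2.imread('pics/side5.png')[140:380,180:440];b=cv2.imread('pics/top5.png')[140:380,180:440]
cv2.imwrite('pics/c5.png',np.hstack([cv2.resize(i,(400,369)) for i in (a,b)]))
```

```text
(no output)
```

View pics/c5.png

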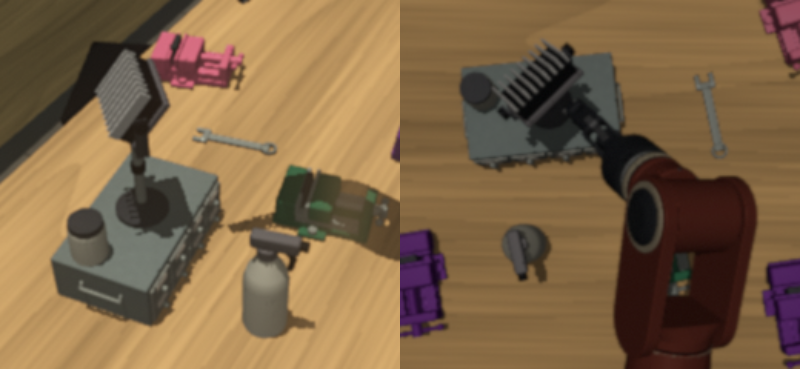

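The lamp stands upright on the cabinet top (foot at left crop (143,207)), facing the green vise. The gripper is clear and the jar, bottle and wrench are where they were. Handing in.

```bash
python3 -c "
from plant import job; print(job.job_done())"
```

```text
the job is handed in; nothing more can be done
None
```

The work light is standing on the cabinet, let go of and facing the green vise; I handed the job in at about 13.5 s. I pinched the head from the front, carried it upright with a turn of about 94°, and crept down until the cabinet took the load. Then I opened the gripper and backed away 0.2 m.

**Last checks (side camera and final pictures):**
- **Position:** the stem is at about (0.62, 0.23), which is about 15 mm from the middle of the top, on the side away from the jar. That is well inside the edge limits.
- **Upright:** the measured lean is about 1.4°, which is within the noise of that measurement.
- **Aim:** the yaw is about 225°, pointing at the jaws at about (0.416, 0.023). The jaws position comes from a single measurement of the top camera's depth at the jaw gap.
- **Nothing touched:** contact force was about zero after release. The jar and bottle moved by 1 mm or less and the wrench by 3 mm, all within measuring noise.

**What failed or is missing:**
- My first move command was refused as invalid input because its rows lacked some keys; nothing moved.
- The final numeric check from the top camera gave nothing, because the head hides the stem from above. From that camera I have only the picture.

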